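# Dispense one ingot with a full plunger stroke

## Task

Set the small porcelain dish in the locating ring under the dispenser's chute. Then press the dispenser's plunger once, all the way down until it is firmly against its stop, without forcing it (never more than 20 N), keep it there for a moment and let it come fully back up, so that exactly one ingot lies in the dish. Do not disturb the things around.

Things in the scene. Friction and masses are not known exactly. Their poses are not given: they have to be found in the camera images.
- dish_centre (a point): Centre (half-way up) of the loose shallow round porcelain dish, open at the top: rim 58 mm across, foot about 42 mm across, flared side, 18 mm high, 60 g. It stands upright; z is its axis. This point is 9 mm above its underside. It can be taken across the rim, which is its widest part.
- dish_seat (a point): Where the middle of the dish's underside belongs: centre of the aluminium locating ring (52 mm inside, 57 outside, 3 high) on the foot plate, 3 mm above the worktop; the dish's foot stands inside it on the plate. Axes are the dispenser's: x from the ring along the foot to magazine and plunger, z up. The chute's lower end is 34 mm off on the +x side, 32 mm above the worktop: 5 mm clear of the dish's rim.
- button_top (a point): Centre of the flat top of the plunger's round black button (38 mm across), 168 mm above the worktop when up; moves down with the plunger. 137 mm along dish_seat's +x axis. Press from above with shut fingertips; do not grip. The stop is a rubber bumper (7 N per mm); the plunger is firmly on it when the press is above 12 N; over 20 N harms the dispenser.
- plunger (a joint): Downward travel of the plunger in m, 0 when up. A spring lifts it: about 3.5 N to start, rising 0.18 N per mm, to 7 to 9 N just before the stop. The unseen stop is set differently each time: it is met between 19 and 31 mm of travel and must be felt as a steeper rise of force. A stroke pushes the lowest ingot out (after 13 to 17 mm); a second stroke would push out another.
- dispenser: Grey bench ingot dispenser with aluminium magazine and chute, fixed; 214 mm long, 84 mm wide at the dish end. Origin on the worktop, 110 mm along dish_seat's +x axis; same axes. Chute 22 mm wide, climbing from 32 to 66 mm height at 77 mm from dish_seat; there the magazine (22 mm wide, 108 mm high), and from 102 mm on the plunger's housing (52 mm wide, 105 mm high).
- magazine_floor (a point): Centre of the magazine's floor, 66 mm above the worktop, 88 mm along the +x axis of dish_seat. The three ingots stand on it in a pile.
- ingot_low_c (a point): Centre of the lowest white ceramic ingot in the magazine (round tablet, 14 mm across, 9 mm high, 12 g): the one to be dispensed.
- ingot_mid_c (a point): Centre of the middle ingot of the pile (same size); it must stay in the magazine.
- ingot_top_c (a point): Centre of the top ingot of the pile (same size); it must stay in the magazine.
- plaster_model: Bystander: cream plaster dental model, 58 x 62 x 32 mm, loose; origin at the centre of its underside.
- tin: Bystander: round steel tin, 69 mm across, 42 mm high, loose; origin at the centre of its underside.
- wax: Bystander: flat card box with pink wax sheets, 85 x 60 x 24 mm, loose; origin at the centre of its underside.

How it is judged:
On the way, in this order (a step that is already met when the one before it is completed fails the run):
1. the dish stands in the locating ring, let go, with the plunger still up (horizontal distance between dish_centre and dish_seat below 0.008 m and z of dish_centre in the frame of dish_seat below 0.0115 m and angle between dish_centre's own z axis and vertical below 0.1 rad and value of joint plunger below 0.003 m and contact force between each of the arm, the fingers and dish below 0.1 N), for 0.2 s.
2. the plunger is pressed down firmly against its stop (press above 12 N) and kept there 0.3 s (value of joint plunger above 0.0185 m and contact force between the fingers and dispenser above 12 N), for 0.3 s.
3. the plunger is back up (value of joint plunger below 0.003 m), for 0.2 s.
At the end, for the whole second after the job is handed in: The dish stands upright in the locating ring (within 8 mm of its centre, on the plate), the lowest ingot lies at rest in the dish, the other two ingots are still in the magazine, and the plunger is up (within 3 mm) (horizontal distance between dish_centre and dish_seat below 0.008 m and z of dish_centre in the frame of dish_seat below 0.0115 m and angle between dish_centre's own z axis and vertical below 0.1 rad and value of joint plunger below 0.003 m and horizontal distance between ingot_low_c and dish_centre below 0.024 m and z of ingot_low_c in the frame of dish_centre below 0.013 m and linear speed of ingot_low below 0.02 m/s and linear speed of dish below 0.01 m/s and horizontal distance between each of ingot_mid_c, ingot_top_c and magazine_floor below 0.008 m and z of each of ingot_mid_c, ingot_top_c in the frame of magazine_floor above 0 m); the robot touches nothing.
It fails at once if the robot loads the dispenser or its plunger with more than 20 N (contact force between any of the fingers, the arm and dispenser above 20 N).
It fails at once if a second ingot leaves the magazine (not (horizontal distance between ingot_mid_c and magazine_floor below 0.008 m and z of ingot_mid_c in the frame of magazine_floor above 0 m) or not (horizontal distance between ingot_top_c and magazine_floor below 0.008 m and z of ingot_top_c in the frame of magazine_floor above 0 m)).
It fails at once if a bystander is disturbed (moved over 15 mm) (distance of any of plaster_model, tin, wax from where it was at the start of the episode above 0.015 m).
It also fails if it takes over 51 s, if anything falls off the work surface, if the arm or the gripper's body presses on something with over 40 N, if the wrist force passes 120 N, or if a joint passes its speed limit or range.

## Robot

A 7-joint arm with a two-finger parallel gripper is mounted at the origin on a cart in front of the work surface, level with it; the furniture and walls round the work are solid. World frame = base frame: x ahead of the robot, y to its left, z up, the work surface at z = 0. Lengths are in m, angles in rad, forces in N, time in s.
With the tool pointing down it reaches from about 0.425 to 0.875 m from the base axis. Payload 4.7 kg.
Tool frame: the origin (TCP) lies between the finger pads; the fingertips stand 14 mm ahead of it and the grasp point (between the pads) lies 5 mm behind it; z points along the fingers, y is the line along which they close (so a half turn about z gives the same grasp; the last joint's range is limited). The gripper opens to 87 mm and grips with 3 to 60 N. Pads are 19 mm wide; open, the fingers measure 117 mm over their backs; the gripper's body (75 mm by 190 mm) begins 51 mm behind the grasp point.
Start: joints at [1.284, 0.321, -0.07, 1.45, 0.023, 1.371, -0.057], TCP at [0.193, -0.621, 0.237] pointing down, gripper open.
Joint ranges: [-2.86, 2.86], [-0.3, 2.09], [-1.38, 1.24], [0.06, 2.45], [-1.56, 4.7], [0.09, 2.05], [-2.69, 2.69]. Speed limits (rad/s): [2.57, 2.57, 3.14, 3.14, 3.14, 3.14, 3.14].

## Interface

Orientations are given as a rotation vector (axis times angle).
In Python, from bench import ctrl gives the robot as it stands.
- The arm moves only by the tool step_arm, never from a script. Its argument "commands" is a list of rows, each an object with "travel": the shift along the tool's x, y, z in m, a list of three; "turn": the turn, a rotation vector about the tool's x, y, z in degrees, a list of three. A call has 1 to 5 rows; each row is the pose to reach, as a shift and turn from the pose commanded when the call began, along the tool's axes at that moment; what a row does not reach only later rows make up. A row lasts 1/10 s, in which the tool goes at most 50 mm and 8.59 degrees, less where a joint would pass 70% of its speed; a pose out of reach is approached as far as the arm can. A call with a gripper value outside its range is refused whole. "gripper" is the opening, from 0 (shut) to 1 (fully open), set as the call begins (left out, the last holds). The fingers move at their own pace and stop on an object; "force" is the grip in N (left out, the last holds). Time passes only in rows, so rows that repeat a pose let the fingers close. It gives the time, the measured TCP pose, the force, the opening and the grip force at its end, in the units of the state.
- ctrl.get_state(): the state, without advancing time (a new reading comes with each control period).
- ctrl.get_image(name): name is "side" or "top"; returns the picture (384x512x3 uint8, red, green, blue); there is no depth.
- ctrl.camera_model(name): a dict with "fx", "fy", "cx", "cy" (pixels), "R" (3x3) and "t" (3): a world point X has camera coordinates R X + t. Camera axes: x right, y down, z forward; pixel columns grow to the right and rows downward; lengths in m; the calibration is good to about 2 mm. A picture is of the moment at which its call begins. camera_model takes no time and is no camera call.
- ctrl.close_job(): hands the job in; it is judged then, once.
The state is a dict: "time": time; "joint_positions": joint angles; "qd": joint speeds; "joint_torque": joint torques, N m; "position": TCP position; "tool_rot": TCP orientation; "ft_force": force on the tool from outside, world axes, zero at the start; "torque": the same for the moment, N m; "grip_width": opening from 0.0 (shut) to 1.0 (fully open); "grip_force": force on a finger pad.
Only numpy, scipy, OpenCV 4.12 (cv2) and the standard library are available. Lean on these libraries where they do the work, as an engineer would, in place of code of your own. Each camera call takes 0.05 s, during which the arm holds its last target. There are 200 camera calls.

## Working session

There is one attempt and no reset: what is moved stays moved. The work goes in short steps, Python scripts to look and compute and a tool call to move; the robot and the scene stay as the last step left them, time stands still between calls to the robot, and variables do not carry over. Pictures are saved under pics/ and viewed, at most 10 in all, crops included, and the job is handed in when it is done.

Besides the shell and the picture viewer there is one more tool, called after "Call:" in YAML: its name, and indented under it one key for each argument. step_arm: Moves the arm, as the interface text tells. Its arguments: {"type":"object","properties":{"commands":{"type":"array"},"gripper":{"type":"number"},"force":{"type":"number"}},"required":["commands"]}

```bash
mkdir -p pics; python3 - <<'E'
from bench import ctrl
import cv2, numpy as np
s=ctrl.get_state(); print(s)
for n in("top","side"):
    cv2.imwrite(f"pics/{n}0.png",ctrl.get_image(n)[:,:,::-1]); print(ctrl.camera_model(n))
E
```

```text
{'time': 0.0, 'joint_positions': array([ 1.28408593,  0.32180736, -0.07011723,  1.45168522,  0.02260597,
        1.37075028, -0.05689542]), 'qd': array([ 2.23366534e-03,  4.01379072e-04,  4.96735764e-04, -7.54940409e-04,
       -4.59348069e-04,  1.21194453e-03,  8.45230299e-05]), 'joint_torque': array([ 4.96910325e-04, -4.91293788e+01, -4.03623031e-01, -3.12533033e+01,
       -6.39680726e-02,  4.38070914e-02,  1.81966166e-04]), 'position': array([ 0.19240979, -0.62032853,  0.23546674]), 'tool_rot': array([-3.10430474e+00, -4.70563475e-01,  5.80721373e-04]), 'ft_force': array([-0.11433652, -0.2977913 , -0.48988741]), 'torque': array([ 0.05716786, -0.01069934,  0.01760224]), 'grip_force': 0.0, 'grip_width': 0.9962197589533296}
{'fx': 462.34225487214957, 'fy': 462.34225487214957, 'cx': 255.7122512223061, 'cy': 191.5883429474077, 'R': array([[-0.01177434, -0.99983265, -0.01400162],
       [-0.98191609,  0.01420706, -0.1887828 ],
       [ 0.18895013,  0.01152563, -0.98191904]]), 't': array([-0.23879011,  0.59707593,  1.14497717])}
{'fx': 441.6239808801147, 'fy': 441.6239808801147, 'cx': 260.72566397337624, 'cy': 196.10725140050042, 'R': array([[ 0.99642716, -0.08114036, -0.02343407],
       [-0.05414551, -0.40078631, -0.91457017],
       [ 0.0648165 ,  0.91257141, -0.40374775]]), 't': array([-0.59541317,  0.04909389,  1.1343042 ])}
```

View pics/top0.png

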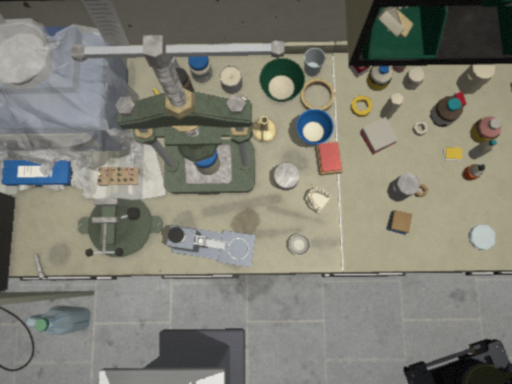

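View pics/side0.png

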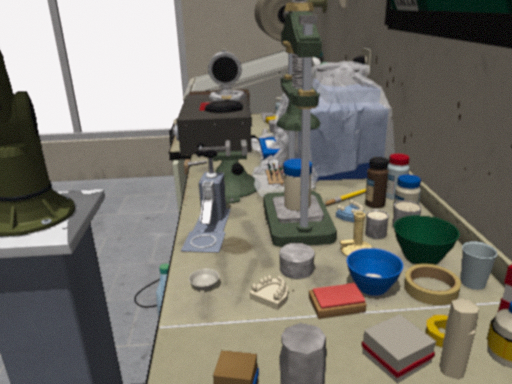

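The top view shows the dish at about (298,243), the ring at (238,247), the black button at (175,235), the tin at (286,176) and the plaster at (318,200). The side view agrees: dish (204,280), ring (203,241).

```bash
cat > h.py <<'E'
from bench import ctrl
import cv2, numpy as np
from scipy.spatial.transform import Rotation as Rn
def ray(n,uv,z):
    c=ctrl.camera_model(n);R,t=c["R"],c["t"]
    o=-R.T@t; d=R.T@np.array([(uv[0]-c["cx"])/c["fx"],(uv[1]-c["cy"])/c["fy"],1])
    return o+d*(z-o[2])/d[2]
def proj(n,X):
    c=ctrl.camera_model(n);p=c["R"]@np.array(X)+c["t"]
    return np.array([c["fx"]*p[0]/p[2]+c["cx"],c["fy"]*p[1]/p[2]+c["cy"]])
E
python3 - <<'E'
from h import *
print("base",proj("top",[0,0,0]),"dish",ray("top",(298,243),.018),ray("side",(204,280),.018))
print("ring",ray("top",(238,247),.006),ray("side",(203,241),.006),"button",ray("top",(175,235),.168))
t=cv2.imread("pics/top0.png")[215:275,150:330]; s=cv2.imread("pics/side0.png")[140:300,160:300]
cv2.imwrite("pics/c1.png",np.vstack([cv2.resize(t,(720,240),interpolation=3)]))
cv2.imwrite("pics/c2.png",cv2.resize(s,None,fx=3.5,fy=3.5,interpolation=3))
E
```

```text
base [159.28870619 432.68784952] dish [ 0.46237833 -0.35526997  0.018     ] [ 0.46220573 -0.36956424  0.018     ]
ring [ 0.45481717 -0.19741907  0.006     ] [ 0.45303204 -0.20052207  0.006     ] button [ 0.4727141  -0.06016304  0.168     ]
```

View pics/c1.png

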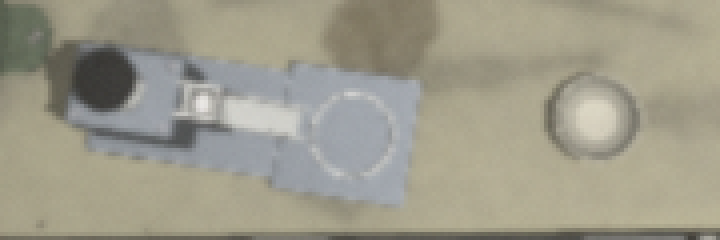

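View pics/c2.png

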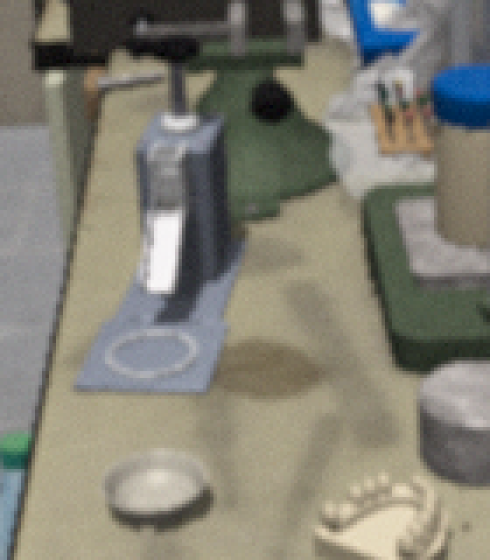

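The crops give the dish rim centre at top (297.6,243.6) and side (204.5,277.6), the ring at top (237.6,248.4) and side (203.4,240.8), and the button at top (175.6,234.4). I'll refine these with masks.

```bash
python3 - <<'E'
from h import *
im=cv2.imread("pics/top0.png")
def comp(mask,near):
    n,l,st,c=cv2.connectedComponentsWithStats(mask.astype(np.uint8)); i=min(range(1,n),key=lambda k:np.hypot(*(c[k]-near))if st[k,4]>20 else 1e9); return c[i],st[i]
c,st=comp(im.max(2)<60,(175,235)); print("button",c,st,ray("top",c,.168))
hsv=cv2.cvtColor(im,cv2.COLOR_BGR2HSV)
g=(hsv[:,:,1]<38)
c,st=comp(g,(298,243)); print("dish",c,st,ray("top",c,.014))
print("dish",ray("top",(297.6,243.6),.018),ray("side",(204.5,277.6),.018))
r=ray("top",(237.6,248.4),.006);r2=ray("side",(203.4,240.8),.006);b=ray("top",(175.6,234.4),.168);print(r,r2,b,np.linalg.norm((b-r)[:2]),np.degrees(np.arctan2(*(b-r)[[1,0]])))
# button in side
s=cv2.imread("pics/side0.png");c,st=comp(s.max(2)<60,(210,153));print(c,st,ray("side",c,.165))
# foot plate outline
m=cv2.inRange(hsv,(100,30,100),(130,120,220));n,l,st,cc=cv2.connectedComponentsWithStats(m);k=l[248,238];print(st[k]);print(cv2.minAreaRect(np.argwhere(l==k)[:,::-1].astype(np.float32)))
q=[(c/4-.125-.25+150,d/4-.375+215) for c,d in[(290,62),(420,78),(405,206),(272,186)]]
Q=np.array([ray("top",p,.003) for p in q]);print(Q.mean(0),Q-np.roll(Q,1,0))
E
```

```text
button [172.25   233.0625] [169 229   9  10  32] [ 0.47728282 -0.0536902   0.168     ]
dish [299.18809524 243.99285714] [288 233  24  23 420] [ 0.46005313 -0.35862239  0.014     ]
dish [ 0.46082633 -0.35417874  0.018     ] [ 0.46285915 -0.36181334  0.018     ]
[ 0.4511472  -0.19634448  0.006     ] [ 0.45388436 -0.19972861  0.006     ] [ 0.47408384 -0.06152409  0.168     ] 0.13675755146958224 80.34486255859164
[211.63290113 136.65235008] [ 169  117   86   44 2468] [0.47737807 0.07285273 0.165     ]
[     0      0    512    384 196009]
((255.5, 191.5), (383.0, 511.0), 90.0)
[ 0.45305237 -0.19275396  0.003     ] [[ 0.08180174 -0.01172135  0.        ]
 [-0.01183087 -0.08668226  0.        ]
 [-0.08406609  0.01081583  0.        ]
 [ 0.01409522  0.08758778  0.        ]]
```

Call:
step_arm:
  commands:
    - {"travel": [0, 0, 0], "turn": [0, 0, -8]}
    - {"travel": [0.03, -0.02, 0], "turn": [0, 0, -16]}
    - {"travel": [0.07, -0.03, 0], "turn": [0, 0, -24]}
    - {"travel": [0.11, -0.05, 0], "turn": [0, 0, -32]}
    - {"travel": [0.15, -0.07, 0], "turn": [0, 0, -40]}

```text
time: 0.6
position: [0.316, -0.5082, 0.236]
tool_rot: [-2.753, -1.511, -0.0]
ft_force: [0.4, -0.1, 0.3]
grip_width: 0.999
grip_force: 0.0
```

Call:
step_arm:
  commands:
    - {"travel": [0.04, 0.008, 0.0], "turn": [0, 0, -6]}
    - {"travel": [0.085, 0.016, 0.01], "turn": [0, 0, -13]}
    - {"travel": [0.13, 0.025, 0.02], "turn": [0, 0, -19]}
    - {"travel": [0.17, 0.035, 0.04], "turn": [0, 0, -23.5]}
    - {"travel": [0.205, 0.041, 0.06], "turn": [0, 0, -23.5]}

```text
time: 1.1
position: [0.4623, -0.3573, 0.1761]
tool_rot: [2.39, 2.038, 0.001]
ft_force: [-0.0, -0.1, 0.5]
grip_width: 1.001
grip_force: 0.0
```

Call:
step_arm:
  commands:
    - {"travel": [0, 0, 0.04]}
    - {"travel": [0, 0, 0.07]}
    - {"travel": [0, 0, 0.09]}
    - {"travel": [0, 0, 0.09]}

```text
$.commands[0]: bad value
```

```bash
python3 - <<'E'
from h import *
s=ctrl.get_state(); print(s["position"],s["tool_rot"],s["joint_positions"],s["ft_force"])
R=Rn.from_rotvec(s["tool_rot"]).as_matrix(); print(R)
a=ctrl.get_image("top")[:,:,::-1][205:285,255:345]; b=ctrl.get_image("side")[:,:,::-1][190:310,140:275]
a=cv2.resize(a,None,fx=4,fy=4,interpolation=3);b=cv2.resize(b,None,fx=3,fy=3,interpolation=3)
cv2.imwrite("pics/d1.png",np.hstack([cv2.copyMakeBorder(a,0,40,0,0,0),b]))
E
```

```text
[ 0.4622822  -0.357265    0.17609364] [2.38963701e+00 2.03821602e+00 1.02328135e-03] [ 0.97299196  0.24526715 -0.41699634  1.68829229  0.10415106  1.22909296
  0.37381224] [-0.02777274 -0.11856326  0.49980117]
[[ 1.57738422e-01  9.87480422e-01  1.00333406e-03]
 [ 9.87480931e-01 -1.57738329e-01 -1.72230040e-04]
 [-1.18095551e-05  1.01794055e-03 -9.99999482e-01]]
```

View pics/d1.png

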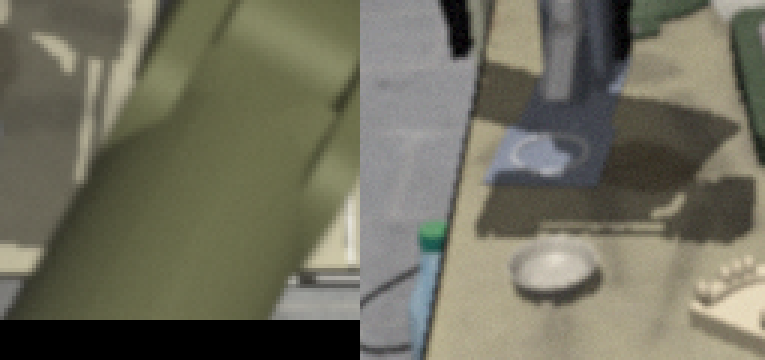

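The top view is blocked by the arm. The side view shows the dish unmoved at about (205,280), clear below the gripper, so I'm descending.

Call:
step_arm:
  commands:
    - {"travel": [0, 0, 0.04], "turn": [0, 0, 0]}
    - {"travel": [0, 0, 0.085], "turn": [0, 0, 0]}
    - {"travel": [0, 0, 0.125], "turn": [0, 0, 0]}
    - {"travel": [0, 0, 0.15], "turn": [0, 0, 0]}
    - {"travel": [0, 0, 0.157], "turn": [0, 0, 0]}

```text
time: 1.7
position: [0.4577, -0.3583, 0.016]
tool_rot: [-2.389, -2.03, 0.002]
ft_force: [-0.4, 0.2, 0.4]
grip_width: 1.003
grip_force: 0.0
```

```bash
python3 - <<'E'
from h import *
b=ctrl.get_image("side")[:,:,::-1][190:330,130:330]
cv2.imwrite("pics/d2.png",cv2.resize(b,None,fx=4,fy=4,interpolation=3))
E
```

```text
(no output)
```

View pics/d2.png

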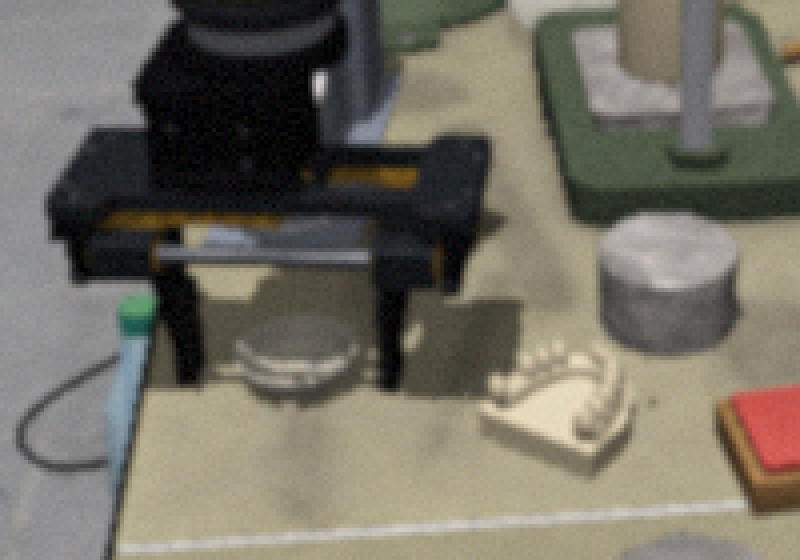

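Side view: the fingers straddle the dish, fingers at crop x≈190 and 390, dish at 297, and the plaster is clear. I'm closing now.

Call:
step_arm:
  commands:
    - {"travel": [0, 0, 0], "turn": [0, 0, 0]}
    - {"travel": [0, 0, 0], "turn": [0, 0, 0]}
    - {"travel": [0, 0, 0], "turn": [0, 0, 0]}
    - {"travel": [0, 0, 0], "turn": [0, 0, 0]}
    - {"travel": [0, 0, 0], "turn": [0, 0, 0]}
  gripper: 0.5
  force: 10

```text
time: 2.25
position: [0.4608, -0.3597, 0.0204]
tool_rot: [2.393, 2.034, -0.0]
ft_force: [0.1, 0.2, 3.1]
grip_width: 0.632
grip_force: 10.3
```

Call:
step_arm:
  commands:
    - {"travel": [0, 0, -0.01], "turn": [0, 0, 0]}
    - {"travel": [0, 0, -0.03], "turn": [0, 0, 0]}
    - {"travel": [0, 0, -0.06], "turn": [0, 0, 0]}
    - {"travel": [0, 0, -0.08], "turn": [0, 0, 0]}
    - {"travel": [0, 0, -0.08], "turn": [0, 0, 0]}
  gripper: 0.5

```text
time: 2.75
position: [0.4626, -0.3607, 0.1036]
tool_rot: [2.388, 2.03, 0.002]
ft_force: [0.7, -1.0, -0.1]
grip_width: 0.631
grip_force: 10.0
```

```bash
python3 - <<'E'
from h import *
b=ctrl.get_image("side")[:,:,::-1][140:300,120:300]
s=ctrl.get_state();print(s["position"],s["grip_width"],s["ft_force"])
R=Rn.from_rotvec(s["tool_rot"]).as_matrix();print(R[:,1])
for dz in(0,.005,-.0025): print(proj("side",s["position"]+[0,0,dz]))
cv2.imwrite("pics/d3.png",cv2.resize(b,None,fx=3.5,fy=3.5,interpolation=3))
E
```

```text
[ 0.46148888 -0.36005173  0.10152037] 0.6309008087206359 [ 0.84716627 -1.21543535 -1.02029073]
[ 0.98695517 -0.16096743  0.00299641]
[200.29558097 238.10067844]
[200.07639109 235.65982692]
[200.40475882 239.31645955]
```

View pics/d3.png

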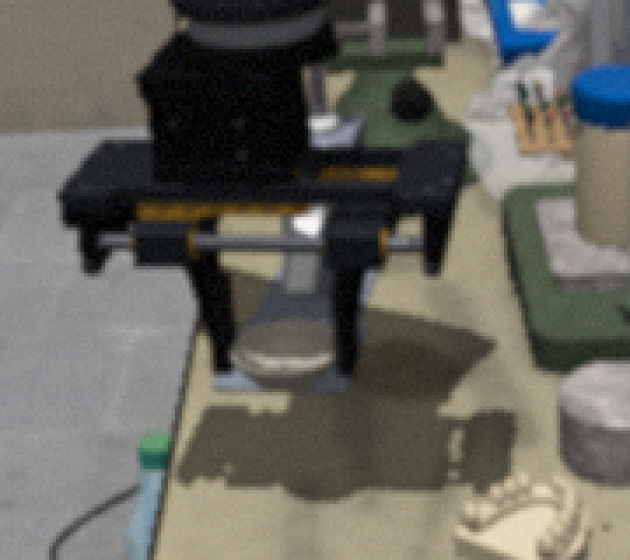

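Side view: the dish is held level between the fingers, rim centre at px ≈(201,238.6), right where the TCP projects. Moving it over the ring.

Call:
step_arm:
  commands:
    - {"travel": [0.03, -0.007, 0], "turn": [0, 0, 0]}
    - {"travel": [0.07, -0.015, 0], "turn": [0, 0, 0]}
    - {"travel": [0.11, -0.024, 0], "turn": [0, 0, 0]}
    - {"travel": [0.14, -0.031, 0], "turn": [0, 0, 0]}
    - {"travel": [0.157, -0.035, 0], "turn": [0, 0, 0]}

```text
time: 3.3
position: [0.4502, -0.1956, 0.0984]
tool_rot: [-2.389, -2.037, 0.001]
ft_force: [0.2, -0.4, -1.0]
grip_width: 0.631
grip_force: 10.0
```

Call:
step_arm:
  commands:
    - {"travel": [0, 0, 0.02], "turn": [0, 0, 0]}
    - {"travel": [0, 0, 0.04], "turn": [0, 0, 0]}
    - {"travel": [0, 0, 0.05], "turn": [0, 0, 0]}
    - {"travel": [0, 0, 0.05], "turn": [0, 0, 0]}

```text
time: 3.7
position: [0.4497, -0.1987, 0.0477]
tool_rot: [-2.392, -2.031, 0.002]
ft_force: [-0.1, 0.3, -0.2]
grip_width: 0.629
grip_force: 10.0
```

```bash
python3 - <<'E'
from h import *
b=ctrl.get_image("side")[:,:,::-1][140:270,150:260]
s=ctrl.get_state();print(s["position"],s["tool_rot"],s["grip_width"],s["ft_force"])
for dz in(0,-.0025,-.0205): print(proj("side",s["position"]+[0,0,dz]))
cv2.imwrite("pics/d4.png",cv2.resize(b,None,fx=4.5,fy=4.5,interpolation=3))
E
```

```text
[ 0.45065334 -0.19896982  0.04885975] [-2.39306746e+00 -2.03266999e+00  7.62987703e-04] 0.6304878143164481 [-0.27086743  0.38912688 -0.04082845]
[200.43096068 223.531335  ]
[200.52100455 224.55089134]
[201.16379124 231.82909088]
```

View pics/d4.png

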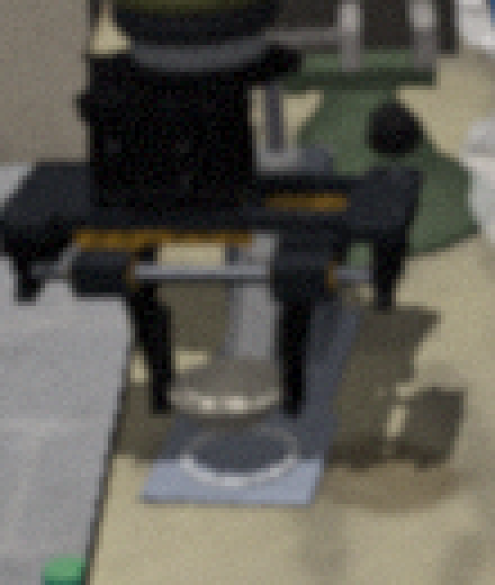

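Side view: dish rim at px ≈(200.1,224.9), ring centre ≈(202.9,240.8). The ring is about 2.5 mm to +x of the dish, so I'm correcting and lowering.

Call:
step_arm:
  commands:
    - {"travel": [0.001, 0.0025, 0], "turn": [0, 0, 0]}
    - {"travel": [0.001, 0.0025, 0.01], "turn": [0, 0, 0]}
    - {"travel": [0.001, 0.0025, 0.018], "turn": [0, 0, 0]}
    - {"travel": [0.001, 0.0025, 0.022], "turn": [0, 0, 0]}
    - {"travel": [0.001, 0.0025, 0.022], "turn": [0, 0, 0]}

```text
time: 4.25
position: [0.4531, -0.1979, 0.0266]
tool_rot: [-2.392, -2.034, 0.001]
ft_force: [0.2, -0.1, -0.8]
grip_width: 0.631
grip_force: 10.0
```

Call:
step_arm:
  commands:
    - {"travel": [0, 0, 0.001], "turn": [0, 0, 0]}
    - {"travel": [0, 0, 0.002], "turn": [0, 0, 0]}
    - {"travel": [0, 0, 0.002], "turn": [0, 0, 0]}

```text
time: 4.55
position: [0.454, -0.1982, 0.0256]
tool_rot: [2.393, 2.035, 0.0]
ft_force: [0.8, -0.7, 0.2]
grip_width: 0.632
grip_force: 10.0
```

Call:
step_arm:
  commands:
    - {"travel": [0, 0, 0.001], "turn": [0, 0, 0]}
    - {"travel": [0, 0, 0.001], "turn": [0, 0, 0]}
    - {"travel": [0, 0, 0.001], "turn": [0, 0, 0]}

```text
time: 4.85
position: [0.4539, -0.1982, 0.0246]
tool_rot: [2.393, 2.035, -0.0]
ft_force: [-0.7, 0.4, 0.1]
grip_width: 0.632
grip_force: 10.0
```

Call:
step_arm:
  commands:
    - {"travel": [0, 0, 0], "turn": [0, 0, 0]}
    - {"travel": [0, 0, 0], "turn": [0, 0, 0]}
    - {"travel": [0, 0, 0], "turn": [0, 0, 0]}
    - {"travel": [0, 0, 0], "turn": [0, 0, 0]}
    - {"travel": [0, 0, 0], "turn": [0, 0, 0]}
  gripper: 0.9

```text
time: 5.35
position: [0.4539, -0.1982, 0.0246]
tool_rot: [2.393, 2.035, -0.0]
ft_force: [0.1, 0.7, -0.1]
grip_width: 0.89
grip_force: 0.0
```

Call:
step_arm:
  commands:
    - {"travel": [0, 0, -0.02], "turn": [0, 0, 0]}
    - {"travel": [0, 0, -0.06], "turn": [0, 0, 0]}
    - {"travel": [0, 0, -0.11], "turn": [0, 0, 0]}
    - {"travel": [0, 0, -0.16], "turn": [0, 0, 0]}
    - {"travel": [0, 0, -0.2], "turn": [0, 0, 0]}

```text
time: 5.85
position: [0.4543, -0.1982, 0.2277]
tool_rot: [2.391, 2.033, 0.001]
ft_force: [0.8, -1.1, -0.1]
grip_width: 0.898
grip_force: 0.0
```

```bash
python3 - <<'E'
from h import *
b=ctrl.get_image("side")[:,:,::-1][160:270,150:260]
s=ctrl.get_state();print(s["position"],s["tool_rot"],s["grip_width"],s["ft_force"])
print(proj("side",[.453,-.198,.021]),proj("side",[.453,-.198,.006]))
cv2.imwrite("pics/d5.png",cv2.resize(b,None,fx=5,fy=5,interpolation=3))
E
```

```text
[ 0.45749608 -0.19942569  0.23408583] [2.38413624 2.02721548 0.00607922] 0.9005352264966059 [ 2.58858648 -0.89480117  5.06321249]
[202.51095783 234.49878399] [203.02882462 240.44025349]
```

View pics/d5.png

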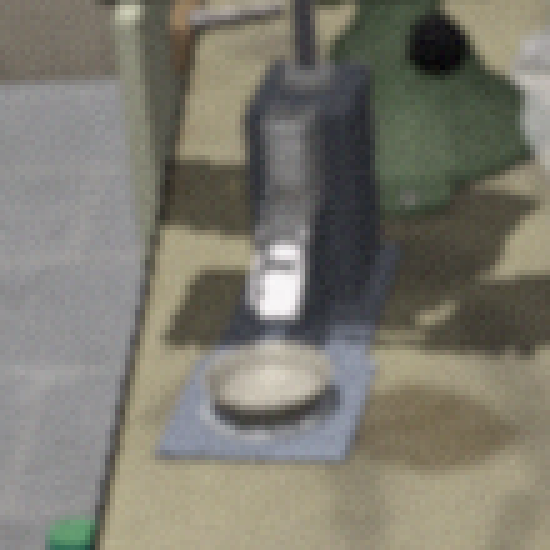

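Side view: the dish sits level in the ring, rim centre px (203.6,235.4) against an expected (202.5,234.5), about 2 mm off. Next: shut the fingers and move above the button.

Call:
step_arm:
  commands:
    - {"travel": [0, 0, 0], "turn": [0, 0, 0]}
    - {"travel": [0.03, 0, 0], "turn": [0, 0, 0]}
    - {"travel": [0.07, -0.002, 0], "turn": [0, 0, 0]}
    - {"travel": [0.11, -0.004, 0], "turn": [0, 0, 0]}
    - {"travel": [0.138, -0.005, 0], "turn": [0, 0, 0]}
  gripper: 0.0

```text
time: 6.4
position: [0.4703, -0.0582, 0.223]
tool_rot: [-2.39, -2.036, 0.002]
ft_force: [-0.1, -0.6, -0.1]
grip_width: 0.528
grip_force: 0.0
```

Call:
step_arm:
  commands:
    - {"travel": [0, 0, 0], "turn": [0, 0, 0]}
    - {"travel": [0, 0, 0], "turn": [0, 0, 0]}
    - {"travel": [0, 0, 0], "turn": [0, 0, 0]}
    - {"travel": [0, 0, 0], "turn": [0, 0, 0]}
    - {"travel": [0, 0, 0], "turn": [0, 0, 0]}

```text
time: 6.9
position: [0.4709, -0.0622, 0.2243]
tool_rot: [-2.395, -2.032, 0.0]
ft_force: [0.6, 0.6, 0.6]
grip_width: 0.073
grip_force: 0.0
```

```bash
python3 - <<'E'
from h import *
s=ctrl.get_state();print(s["position"],s["tool_rot"],s["grip_width"],s["ft_force"])
R=Rn.from_rotvec(s["tool_rot"]).as_matrix();print(R.round(3)); d=np.array([.4735,-.0617,.187])-s["position"];print("tool shift",R.T@d)
E
```

```text
[ 0.4709467  -0.06222447  0.22426735] [-2.39526996e+00 -2.03214626e+00  4.43420366e-04] 0.07335901424072824 [0.60544973 0.61536689 0.61714367]
[[ 0.163  0.987 -0.   ]
 [ 0.987 -0.163  0.   ]
 [ 0.    -0.001 -1.   ]]
tool shift [0.00093128 0.00245259 0.03726616]
```

Call:
step_arm:
  commands:
    - {"travel": [0.001, 0.0025, 0.01], "turn": [0, 0, 0]}
    - {"travel": [0.001, 0.0025, 0.025], "turn": [0, 0, 0]}
    - {"travel": [0.001, 0.0025, 0.037], "turn": [0, 0, 0]}
    - {"travel": [0.001, 0.0025, 0.037], "turn": [0, 0, 0]}
    - {"travel": [0.001, 0.0025, 0.037], "turn": [0, 0, 0]}

```text
time: 7.4
position: [0.4736, -0.0606, 0.1872]
tool_rot: [-2.393, -2.034, 0.0]
ft_force: [0.2, 0.6, -0.8]
grip_width: 0.006
grip_force: 0.0
```

Call:
step_arm:
  commands:
    - {"travel": [0, 0, 0.002], "turn": [0, 0, 0]}
    - {"travel": [0, 0, 0.004], "turn": [0, 0, 0]}
    - {"travel": [0, 0, 0.006], "turn": [0, 0, 0]}
    - {"travel": [0, 0, 0.006], "turn": [0, 0, 0]}

```text
time: 7.8
position: [0.474, -0.0606, 0.1818]
tool_rot: [2.393, 2.034, 0.0]
ft_force: [0.2, -0.1, 1.9]
grip_width: 0.008
grip_force: 1.1
```

Call:
step_arm:
  commands:
    - {"travel": [0, 0, 0.002], "turn": [0, 0, 0]}
    - {"travel": [0, 0, 0.004], "turn": [0, 0, 0]}
    - {"travel": [0, 0, 0.006], "turn": [0, 0, 0]}
    - {"travel": [0, 0, 0.006], "turn": [0, 0, 0]}

```text
time: 8.2
position: [0.4741, -0.0607, 0.1755]
tool_rot: [2.393, 2.034, 0.001]
ft_force: [0.5, -0.2, 3.7]
grip_width: 0.007
grip_force: 1.6
```

Call:
step_arm:
  commands:
    - {"travel": [0, 0, 0.003], "turn": [0, 0, 0]}
    - {"travel": [0, 0, 0.006], "turn": [0, 0, 0]}
    - {"travel": [0, 0, 0.009], "turn": [0, 0, 0]}
    - {"travel": [0, 0, 0.011], "turn": [0, 0, 0]}
    - {"travel": [0, 0, 0.011], "turn": [0, 0, 0]}

```text
time: 8.7
position: [0.4741, -0.0606, 0.1647]
tool_rot: [2.393, 2.034, 0.001]
ft_force: [0.3, -0.9, 5.0]
grip_width: 0.007
grip_force: 2.6
```

Call:
step_arm:
  commands:
    - {"travel": [0, 0, 0.001], "turn": [0, 0, 0]}
    - {"travel": [0, 0, 0.001], "turn": [0, 0, 0]}
    - {"travel": [0, 0, 0.001], "turn": [0, 0, 0]}

```text
time: 9.0
position: [0.4741, -0.0606, 0.1639]
tool_rot: [2.393, 2.034, 0.001]
ft_force: [-0.7, -0.4, 5.9]
grip_width: 0.006
grip_force: 2.7
```

Call:
step_arm:
  commands:
    - {"travel": [0, 0, 0.001], "turn": [0, 0, 0]}
    - {"travel": [0, 0, 0.001], "turn": [0, 0, 0]}
    - {"travel": [0, 0, 0.001], "turn": [0, 0, 0]}

```text
time: 9.3
position: [0.4741, -0.0606, 0.1629]
tool_rot: [2.393, 2.034, 0.001]
ft_force: [-0.9, 0.6, 5.5]
grip_width: 0.012
grip_force: 2.8
```

Call:
step_arm:
  commands:
    - {"travel": [0, 0, 0.001], "turn": [0, 0, 0]}
    - {"travel": [0, 0, 0.001], "turn": [0, 0, 0]}
    - {"travel": [0, 0, 0.001], "turn": [0, 0, 0]}

```text
time: 9.6
position: [0.4741, -0.0607, 0.162]
tool_rot: [2.393, 2.034, 0.0]
ft_force: [-0.5, -0.4, 6.2]
grip_width: 0.004
grip_force: 2.9
```

Call:
step_arm:
  commands:
    - {"travel": [0, 0, 0.001], "turn": [0, 0, 0]}
    - {"travel": [0, 0, 0.001], "turn": [0, 0, 0]}
    - {"travel": [0, 0, 0.001], "turn": [0, 0, 0]}

```text
time: 9.9
position: [0.4741, -0.0607, 0.161]
tool_rot: [2.393, 2.034, 0.0]
ft_force: [-0.5, -0.7, 5.2]
grip_width: 0.005
grip_force: 3.0
```

Call:
step_arm:
  commands:
    - {"travel": [0, 0, 0.001], "turn": [0, 0, 0]}
    - {"travel": [0, 0, 0.001], "turn": [0, 0, 0]}
    - {"travel": [0, 0, 0.001], "turn": [0, 0, 0]}

```text
time: 10.2
position: [0.4741, -0.0606, 0.16]
tool_rot: [2.393, 2.034, 0.0]
ft_force: [-0.7, -0.0, 5.8]
grip_width: 0.005
grip_force: 3.1
```

Call:
step_arm:
  commands:
    - {"travel": [0, 0, 0.001], "turn": [0, 0, 0]}
    - {"travel": [0, 0, 0.001], "turn": [0, 0, 0]}
    - {"travel": [0, 0, 0.001], "turn": [0, 0, 0]}

```text
time: 10.5
position: [0.4741, -0.0607, 0.159]
tool_rot: [2.393, 2.034, 0.0]
ft_force: [-0.7, 0.6, 6.2]
grip_width: 0.003
grip_force: 3.2
```

Call:
step_arm:
  commands:
    - {"travel": [0, 0, 0.001], "turn": [0, 0, 0]}
    - {"travel": [0, 0, 0.001], "turn": [0, 0, 0]}
    - {"travel": [0, 0, 0.001], "turn": [0, 0, 0]}

```text
time: 10.8
position: [0.4741, -0.0607, 0.1581]
tool_rot: [2.393, 2.034, 0.0]
ft_force: [-0.4, 1.2, 6.0]
grip_width: 0.007
grip_force: 3.2
```

Call:
step_arm:
  commands:
    - {"travel": [0, 0, 0.001], "turn": [0, 0, 0]}
    - {"travel": [0, 0, 0.001], "turn": [0, 0, 0]}
    - {"travel": [0, 0, 0.001], "turn": [0, 0, 0]}

```text
time: 11.1
position: [0.4741, -0.0606, 0.1571]
tool_rot: [2.393, 2.034, 0.0]
ft_force: [0.2, -0.2, 7.3]
grip_width: 0.011
grip_force: 3.3
```

Call:
step_arm:
  commands:
    - {"travel": [0, 0, 0.001], "turn": [0, 0, 0]}
    - {"travel": [0, 0, 0.001], "turn": [0, 0, 0]}
    - {"travel": [0, 0, 0.001], "turn": [0, 0, 0]}

```text
time: 11.4
position: [0.4741, -0.0606, 0.1561]
tool_rot: [2.393, 2.034, 0.0]
ft_force: [-1.0, 0.3, 7.6]
grip_width: 0.008
grip_force: 3.4
```

Call:
step_arm:
  commands:
    - {"travel": [0, 0, 0.001], "turn": [0, 0, 0]}
    - {"travel": [0, 0, 0.001], "turn": [0, 0, 0]}
    - {"travel": [0, 0, 0.001], "turn": [0, 0, 0]}

```text
time: 11.7
position: [0.4741, -0.0606, 0.1551]
tool_rot: [2.393, 2.034, 0.0]
ft_force: [-1.1, 0.7, 7.6]
grip_width: 0.005
grip_force: 3.5
```

Call:
step_arm:
  commands:
    - {"travel": [0, 0, 0.001], "turn": [0, 0, 0]}
    - {"travel": [0, 0, 0.001], "turn": [0, 0, 0]}
    - {"travel": [0, 0, 0.001], "turn": [0, 0, 0]}

```text
time: 12.0
position: [0.4742, -0.0607, 0.1546]
tool_rot: [2.393, 2.034, 0.0]
ft_force: [-2.3, 0.7, 10.4]
grip_width: 0.003
grip_force: 5.1
```

Call:
step_arm:
  commands:
    - {"travel": [0, 0, 0.0005], "turn": [0, 0, 0]}
    - {"travel": [0, 0, 0.0005], "turn": [0, 0, 0]}
    - {"travel": [0, 0, 0.0005], "turn": [0, 0, 0]}

```text
time: 12.3
position: [0.4742, -0.0606, 0.1543]
tool_rot: [2.393, 2.034, -0.0]
ft_force: [-3.2, -0.1, 11.5]
grip_width: 0.01
grip_force: 5.9
```

Call:
step_arm:
  commands:
    - {"travel": [0, 0, 0.0005], "turn": [0, 0, 0]}
    - {"travel": [0, 0, 0.001], "turn": [0, 0, 0]}
    - {"travel": [0, 0, 0.001], "turn": [0, 0, 0]}
    - {"travel": [0, 0, 0.001], "turn": [0, 0, 0]}
    - {"travel": [0, 0, 0.001], "turn": [0, 0, 0]}

```text
time: 12.8
position: [0.4742, -0.0606, 0.1538]
tool_rot: [2.393, 2.034, -0.0]
ft_force: [-4.0, 1.1, 15.0]
grip_width: 0.01
grip_force: 7.6
```

Call:
step_arm:
  commands:
    - {"travel": [0, 0, 0], "turn": [0, 0, 0]}
    - {"travel": [0, 0, 0], "turn": [0, 0, 0]}
    - {"travel": [0, 0, 0], "turn": [0, 0, 0]}
    - {"travel": [0, 0, 0], "turn": [0, 0, 0]}
    - {"travel": [0, 0, 0], "turn": [0, 0, 0]}

```text
time: 13.3
position: [0.4742, -0.0606, 0.1539]
tool_rot: [2.393, 2.034, -0.0]
ft_force: [-4.6, 0.9, 14.7]
grip_width: 0.005
grip_force: 7.6
```

Call:
step_arm:
  commands:
    - {"travel": [0, 0, -0.005], "turn": [0, 0, 0]}
    - {"travel": [0, 0, -0.012], "turn": [0, 0, 0]}
    - {"travel": [0, 0, -0.02], "turn": [0, 0, 0]}
    - {"travel": [0, 0, -0.03], "turn": [0, 0, 0]}
    - {"travel": [0, 0, -0.05], "turn": [0, 0, 0]}

```text
time: 13.8
position: [0.4723, -0.0604, 0.2011]
tool_rot: [-2.391, -2.033, 0.003]
ft_force: [-0.3, -0.4, -0.5]
grip_width: 0.007
grip_force: 0.0
```

Call:
step_arm:
  commands:
    - {"travel": [0, 0, -0.03], "turn": [0, 0, 0]}
    - {"travel": [0, 0, -0.03], "turn": [0, 0, 0]}
    - {"travel": [0, 0, -0.03], "turn": [0, 0, 0]}
    - {"travel": [0, 0, -0.03], "turn": [0, 0, 0]}
    - {"travel": [0, 0, -0.03], "turn": [0, 0, 0]}

```text
time: 14.3
position: [0.4729, -0.0605, 0.2308]
tool_rot: [-2.392, -2.033, 0.002]
ft_force: [-0.1, 0.4, -0.2]
grip_width: 0.011
grip_force: 0.0
```

```bash
python3 - <<'E'
from h import *
s=ctrl.get_state();print(s["time"],s["position"],s["ft_force"])
b=ctrl.get_image("side")[:,:,::-1][140:260,150:270]
cv2.imwrite("pics/d6.png",cv2.resize(b,None,fx=5,fy=5,interpolation=3))
E
```

```text
14.3 [ 0.47292034 -0.06050364  0.23079249] [-0.05172998  0.42908503 -0.19760819]
```

View pics/d6.png

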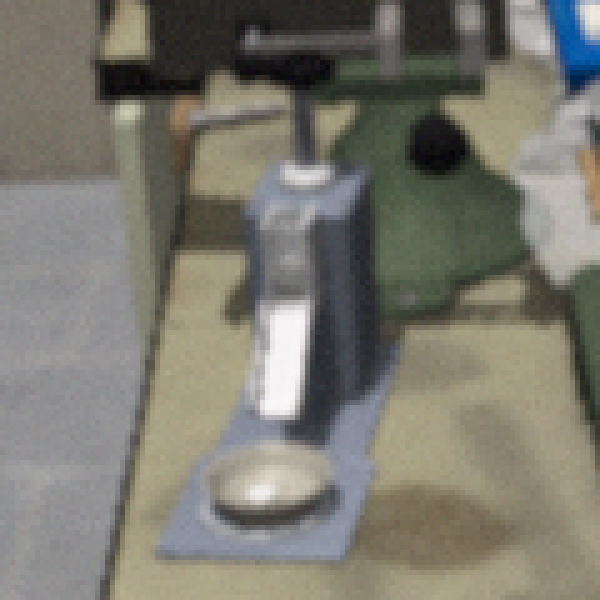

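Side view: there is a new bright spot, the ingot, in the dish at crop (260,492). The plunger is up, with the button at crop (285,65), and the dish is still in the ring. Handing in.

```bash
python3 -c "
from bench import ctrl
print(ctrl.close_job())"
```

```text
the job is handed in; nothing more can be done
None
```

I handed the job in with no verdict returned: the dish is in the ring, I pressed the plunger once to its stop (about 15 N, held at least 0.5 s), it came back up, and the last picture shows what looks like the ingot in the dish.

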